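Feel the end float of a machine spindle and leave it mid-float

TASK

Slide the wooden wedge, thin end first, under the toe of the sprung catch that locks the spindle, until the catch rests on the wedge's flat top and stays up by itself. Then feel the spindle's end float by its pulley: push it all the way out (towards the pulley end) until its collar meets the stop, then all the way in against the other stop, and finally leave it halfway between the two stops. Leave the catch propped up, and the wooden offcut and the tin where they are.

Things in the scene. Friction and masses are not known exactly. Their poses are not given: they have to be found in the camera images.
- frame: Fixed dark iron frame, 240 mm wide. Origin on the table midway between its 2 bearing pillars. y axis along the spindle to the pulley end (out); x axis away from the robot, from catch toe to hinge. Pillars at y = -82 and +82 mm, 24 mm thick (y), 64 deep (x), 117 tall; 20 mm high feet x = -45 to 85. Between the feet (65 mm each side) the table is bare back to x = 70 mm: the wedge's lane.
- collar (a point): Middle of the spindle's grooved collar (two steel discs, 60 mm across, 34 mm long over both, 14 mm groove between), on the spindle axis 85 mm above the table. Slides along the frame's y only, stiffly (4 N), and stays where left. Starts within 3 mm of the frame's middle; while the catch's tooth is in the groove it can shift only about 3 mm.
- pulley (a point): Centre of the pulley fixed on the spindle, 190 mm from the collar point, 85 mm above the table. Dark disc 100 mm across, 24 mm thick along y, top 135 mm up. Either face can be pushed with shut fingertips above the 24 mm spindle, which ends 20 mm outside the centre (its 44 mm hub stands 3 mm proud). Between inner face and pillar at least 50 mm is free.
- fork: Fixed steel stop fork: two plates 8 mm thick, 123 mm tall, behind and over the collar, one each side of it, 74 mm apart inside: the collar's discs meet them, they are the end stops (float 40 mm in all). Origin on the table under the spindle axis, midway between the plates; axes as the frame's. Clamped anywhere within 12 mm of the frame's middle along y.
- catch: Sprung steel catch, cranked lever 18 mm wide, over the collar (top 138 mm up) and down in front to a toe. Origin on its hinge: frame x = 60, y = 0, 70 mm up; hinge axis along frame y. Its z axis is vertical when shut, tilts about 0.2 rad with the toe on the wedge's flat top; above 0.14 rad its tooth is clear of the groove. Pressed down with about 3 N at the toe; falls shut.
- toe (a point): Lowest point of the catch's rounded toe, a bar 16 mm thick, 40 mm wide across the frame's y. Shut: 22 mm above the table, at frame x = -90 mm, y = 0. Raised by the wedge (30 mm) it is 7 mm nearer the robot. The catch's upright leg stands 45 mm behind it, towards the spindle.
- wedge: Loose wooden wedge, 160 mm long (x), 44 wide (y), 0.1-0.25 kg. Origin in the middle of its underside. Thin nose at +x: 10 mm high at x = +80, rising evenly to 52 mm at x = -5; flat top 52 mm high from there to the back end x = -80. Grip it across its width near the back or push its back face; goes in along the frame's x with about 15 N; home with the toe 15 to 30 mm onto the flat.
- offcut: Bystander: plain rectangular wooden offcut, 130 x 60 x 40 mm, no slope; loose, origin in the middle of its underside; to be left alone.
- tin: Bystander: short round metal tin, 68 mm across, 60 mm tall; loose, origin in the middle of its underside; to be left alone.
There are look-alikes about, which are no part of the job. What is shaped like the wedge but orange is not meant.

How it is judged (in metres and radians):
On the way, in this order (a step that is already met when the one before it is completed fails the run):
1. the wedge holds the catch up, tilted more than 0.16 rad (angle between catch's own z axis and vertical above 0.16 rad and contact force between wedge and catch above 0.5 N), for 0.3 s.
2. the spindle is pushed out against its stop (collar within 2 mm of the stop on the pulley side) (all of step 1 and y of collar in the frame of fork above 0.018 m), for 0.1 s.
3. the spindle is pushed in against its other stop (collar within 2 mm of it) (all of step 1 and y of collar in the frame of fork below -0.018 m), for 0.1 s.
At the end, for the whole second after the job is handed in: The collar is halfway between the two stops within 5 mm, and the catch is still propped up (tilted more than 0.16 rad) resting on the wedge, which lies still (all of step 1 and y of collar in the frame of fork between -0.005 and 0.005 m and linear speed of wedge below 0.01 m/s); the robot touches nothing.
It fails at once if the offcut or the tin is moved more than 40 mm (distance of any of offcut, tin from where it was at the start of the episode above 0.04 m).
It also fails if it takes over 64 s, if anything falls off the work surface, if the arm or the gripper's body presses on something with over 40 N, if the wrist force passes 120 N, or if a joint passes its speed limit or range.

ROBOT

A 6-joint arm with a two-finger parallel gripper is mounted at the origin on the work surface. World frame = base frame: x ahead of the robot, y to its left, z up, the work surface at z = 0. Lengths are in m, angles in degrees, forces in N, time in s.
With the tool pointing down it reaches from about 0.25 to 0.8 m from the base axis. Payload 3.9 kg.
Tool frame: the origin (TCP) lies between the finger pads; the fingertips stand 22 mm ahead of it and the grasp point (between the pads) lies 3 mm ahead of it (arm.tips_ahead is the distance from the TCP to the fingertips, in m); y points along the fingers, x is the direction in which the jaws open and shut, and the axes are right-handed (so a half turn about y gives the same grasp; the last joint's range is limited). The gripper opens to 85 mm and grips with 20 to 120 N. Pads are 22 mm wide; open, the fingers measure 114 mm over their backs; the gripper's body (76 mm by 85 mm) begins 54 mm behind the grasp point. The pads swing forward as they close: fully open they stand 13 mm farther back than shut.
Start: joints at [69.213, 14.897, -7.913, 67.191, 0, 90], TCP at [0.186, 0.491, 0.253] pointing down, gripper open.
Joint ranges: [-159.42, 159.42], [-47.68, 98.78], [-73.54, 78.23], [-108.79, 121.32], [-90, 84.71], [-180, 180]. Speed limits (degrees/s): [147.25, 147.25, 180, 180, 180, 180].

INTERFACE

Orientations are given as a 3x3 rotation matrix whose columns are the frame's x, y, z axes.
In Python, from station import arm gives the robot as it stands.
- The arm moves only by the shell command python3 -m jog 'ROWS'. ROWS is a JSON object of lists of equal length, an entry for each row: "claw": the finger opening in m, from 0 to 0.0854; "offset": the shift along the tool's x, y, z in m, a list of three; "dr": the turn, a rotation vector about the tool's x, y, z in degrees, a list of three. In form: {"claw": [claw, ...], "offset": [[tx, ty, tz], ...], "dr": [[wx, wy, wz], ...]}. A call has 1 to 12 rows; each row is the pose to reach, as a shift and turn from the pose measured when the call began, along the tool's axes at that moment; what a row does not reach only later rows make up. A row lasts 1/12 s, in which the tool goes at most 41.7 mm and 7.16 degrees, less where a joint would pass 70% of its speed; a pose out of reach is approached as far as the arm can. A call with a gripper value outside its range is refused whole. The fingers move at their own pace and stop on an object; the grip force is fixed at half the most. Time passes only in rows, so rows that repeat a pose let the fingers close. It gives the time, the measured TCP pose, the force and the opening at its end, in the units of the state.
- arm.observe(): the state, without advancing time (a new reading comes with each control period).
- arm.snapshot(name): name is "scene" or "top" or "wrist"; returns the picture (400x640x3 uint8, red, green, blue); there is no depth.
- arm.calibration(name): a dict with "fx", "fy", "cx", "cy" (pixels), "rvec" (rotation vector, rad) and "tvec" (3), from world to camera coordinates, as OpenCV has them; the wrist camera has in their place "mount" (4x4, takes a point from camera to tool coordinates, whose origin is the TCP and whose axes are the tool frame's). Camera axes: x right, y down, z forward; pixel columns grow to the right and rows downward; lengths in m; the calibration is good to about 2 mm. A picture is of the moment at which its call begins: read the wrist's pose just before it. calibration takes no time and is no camera call.
- arm.finish_job(): hands the job in, once; it reports no verdict.
Trained networks look in the newest picture that a camera, given by its name, has taken for a name from the list of things; names that differ only in an ending like _2 or _b are one class to them, and where a whole thing is asked for, a point or a joint stands for the part that bears it (a point fixed in the world has none). Each returns a list of dicts, best first, with "p" (0 to 1); they miss things now and then, are a little off and sometimes report something else, mostly with a low value. They report only what shows in the picture. A call takes as long as a camera call. They do not tell look-alikes from the thing itself.
- arm.search_frame(camera, label): "bbox" ([left, top, width, height] in pixels, round what is visible of it).
- arm.outline_of(camera, label): "region" (400x640 bool, what is visible of it) and "bbox" ([left, top, width, height] in pixels, round what is visible of it).
The state is a dict: "clock": time; "joint_positions": joint angles; "joint_velocities": joint speeds; "joint_torque": joint torques, N m; "position": TCP position; "orientation": TCP orientation; "ft_force": force on the tool from outside, world axes, zero at the start; "ft_torque": the same for the moment, N m; "opening": finger opening in m.
Only numpy, scipy, OpenCV 4.12 (cv2) and the standard library are available. Lean on these libraries where they do the work, as an engineer would, in place of code of your own. Each camera call takes 0.05 s, during which the arm holds its last target.

## Working session

There is one attempt and no reset: what is moved stays moved. The work goes in short steps, Python scripts to look and compute and a shell command to move; the robot and the scene stay as the last step left them, time stands still between calls to the robot, and variables do not carry over. Pictures are saved under pics/ and viewed, and the job is handed in when it is done.

```bash
ls; mkdir -p pics; python3 - <<'E'
from station import arm
import cv2,numpy as np
s=arm.observe();print({k:np.round(v,3).tolist() for k,v in s.items()}, arm.tips_ahead)
for n in("scene","top","wrist"):
    im=arm.snapshot(n);cv2.imwrite(f"pics/{n}0.png",im[...,::-1])
    print(n,arm.calibration(n))
E
```

```text
pics
{'clock': 0.0, 'joint_positions': [69.213, 14.937, -7.985, 67.192, 0.002, 90.001], 'joint_velocities': [-0.014, 0.027, -0.085, -0.086, -0.114, -0.074], 'joint_torque': [0.001, -40.568, 25.392, 0.019, -0.0, -0.0], 'position': [0.186, 0.49, 0.252], 'orientation': [[0.355, -0.001, -0.935], [0.935, -0.002, 0.355], [-0.002, -1.0, 0.0]], 'ft_force': [-0.12, 0.044, -0.844], 'ft_torque': [-0.011, 0.006, -0.027], 'opening': 0.085} 0.022
scene {'fx': 482.5225330363986, 'fy': 482.5225330363986, 'cx': 315.2140774070899, 'cy': 198.5469041360763, 'rvec': array([ 2.22141881,  0.94583274, -0.35188983]), 'tvec': array([-0.36217128, -0.22733817,  1.58813221])}
top {'fx': 461.2114067063423, 'fy': 461.2114067063423, 'cx': 312.9076399808597, 'cy': 200.8403848538438, 'rvec': array([ 2.17370298, -2.22135094,  0.1185116 ]), 'tvec': array([-0.01738337,  0.52891698,  1.10012755])}
wrist {'fx': 352.67369131633853, 'fy': 352.67369131633853, 'cx': 320.989611731731, 'cy': 200.4130223021646, 'mount': array([[ 9.99999599e-01,  1.66402391e-04, -8.80419695e-04,
         4.34584326e-04],
       [ 8.90082609e-04, -2.97295867e-01,  9.54784989e-01,
        -1.20711661e-01],
       [-1.02866632e-04, -9.54785389e-01, -2.97295896e-01,
         7.66266345e-02],
       [ 0.00000000e+00,  0.00000000e+00,  0.00000000e+00,
         1.00000000e+00]])}
```

View pics/scene0.png

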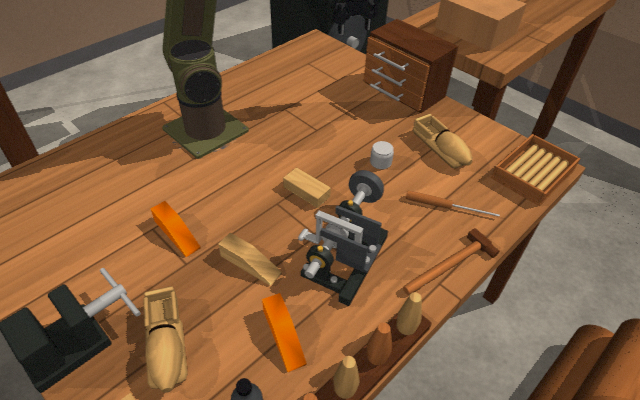

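View pics/top0.png

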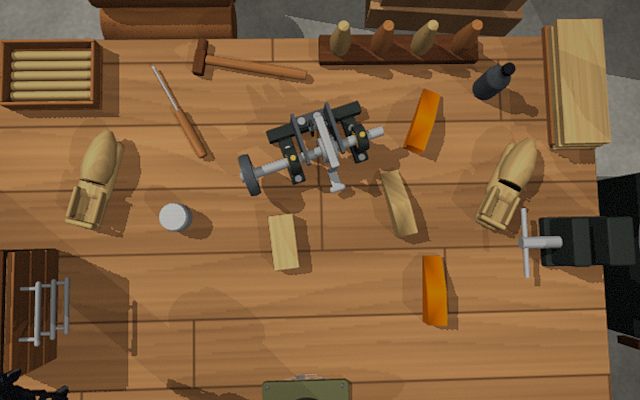

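View pics/wrist0.png

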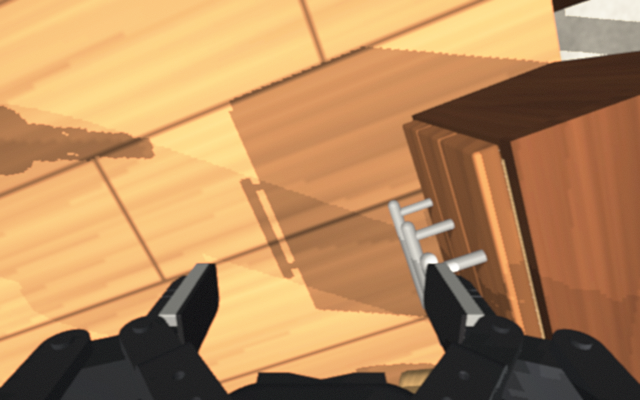

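```bash
python3 - <<'E'
import cv2,numpy as np
t=cv2.imread("pics/top0.png");s=cv2.imread("pics/scene0.png")
a=cv2.resize(t[160:245,360:440],None,fx=4.7,fy=4.7,interpolation=cv2.INTER_CUBIC)
b=cv2.resize(s[225:295,210:290],None,fx=5,fy=5,interpolation=cv2.INTER_CUBIC)
h=max(a.shape[0],b.shape[0]);o=np.zeros((h,a.shape[1]+b.shape[1],3),np.uint8);o[:a.shape[0],:a.shape[1]]=a;o[:b.shape[0],a.shape[1]:]=b
cv2.imwrite("pics/crop1.png",o)
cv2.imwrite("pics/crop2.png",cv2.resize(t[90:210,225:395],None,fx=4.6,fy=4.6,interpolation=cv2.INTER_CUBIC))
cv2.imwrite("pics/crop3.png",cv2.resize(s[160:310,270:400],None,fx=4,fy=4,interpolation=cv2.INTER_CUBIC))
E
cat > h.py <<'E'
from station import arm
import cv2,numpy as np
from scipy.spatial.transform import Rotation as R
def cam(n):
    c=arm.calibration(n);K=np.array([[c['fx'],0,c['cx']],[0,c['fy'],c['cy']],[0,0,1.]])
    if 'mount' in c:
        s=arm.observe();T=np.eye(4);T[:3,:3]=s['orientation'];T[:3,3]=s['position']
        T=np.linalg.inv(T@np.array(c['mount']));return K,T[:3,:3],T[:3,3]
    return K,cv2.Rodrigues(np.array(c['rvec']))[0],np.array(c['tvec'])
def proj(n,P,C=None):
    K,r,t=C or cam(n);q=(np.atleast_2d(P)@r.T+t)@K.T;return q[:,:2]/q[:,2:]
def unproj(n,uv,z,C=None):
    K,r,t=C or cam(n);d=np.c_[np.atleast_2d(uv),np.ones(len(np.atleast_2d(uv)))]@np.linalg.inv(K).T@r;c=-r.T@t
    return c+d*((z-c[2])/d[:,2])[:,None]
E
```

```text
(no output)
```

View pics/crop1.png

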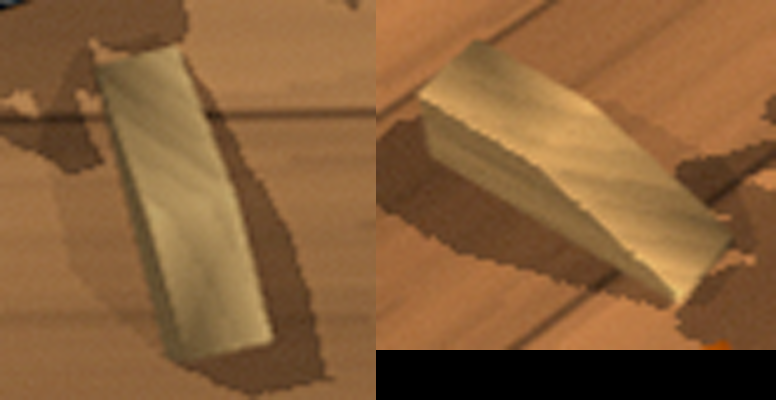

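View pics/crop2.png

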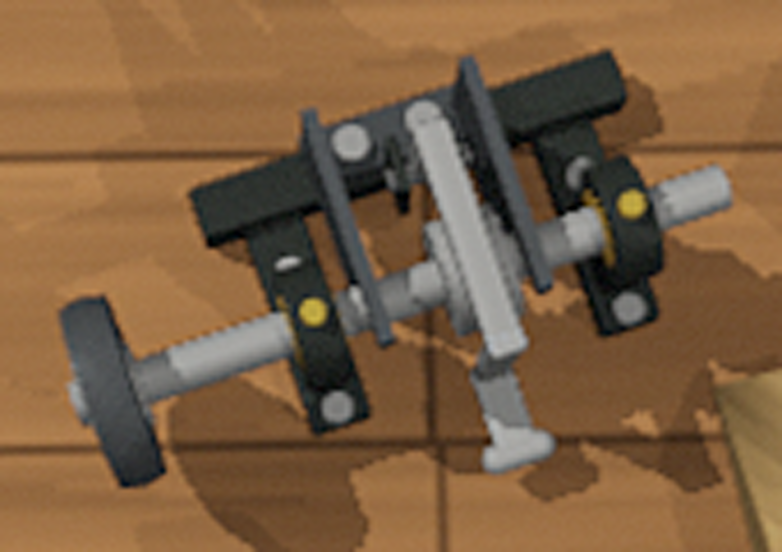

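View pics/crop3.png

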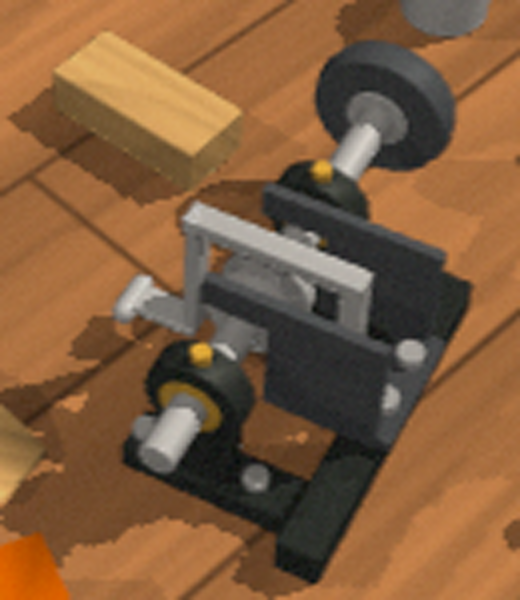

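```bash
cat > fit.py <<'E'
from h import *
from scipy.optimize import minimize,least_squares
np.set_printoptions(precision=4,suppress=True)
W=np.array([[sx,sy,z] for sy in(-.022,.022) for sx,z in((.08,0),(.08,.01),(-.005,.052),(-.08,.052),(-.08,0))])
def place(P,x,y,a):
    c,s=np.cos(a),np.sin(a);return np.asarray(P)@np.array([[c,s,0],[-s,c,0],[0,0,1]])+[x,y,0]
def hullmask(n,P,C):
    m=np.zeros((1600,2560),np.uint8);cv2.fillConvexPoly(m,cv2.convexHull((proj(n,P,C)*4+1.5).round().astype(np.int32)),1);return m
E
python3 - <<'E'
from fit import *
for n in("top","scene"):
    arm.snapshot(n)
    for o in ("wedge","offcut","tin","pulley","frame","toe","fork"):
        r=arm.outline_of(n,o)
        print(n,o,[(round(x['p'],2),np.round(x['bbox']).tolist()) for x in r[:4]])
        if r: np.save(f"pics/m_{n}_{o}.npy",np.array([x['region'] for x in r[:4]]))
E
```

```text
top wedge [(0.79, [403.0, 85.0, 34.0, 70.0]), (0.78, [424.0, 256.0, 24.0, 70.0]), (0.77, [381.0, 170.0, 36.0, 67.0]), (0.58, [317.0, 115.0, 25.0, 77.0])]
top offcut [(0.67, [268.0, 210.0, 29.0, 58.0]), (0.43, [318.0, 114.0, 24.0, 79.0])]
top tin [(0.74, [159.0, 202.0, 33.0, 30.0]), (0.53, [315.0, 114.0, 28.0, 77.0])]
top pulley [(0.83, [238.0, 129.0, 147.0, 68.0])]
top frame [(0.64, [241.0, 106.0, 144.0, 87.0]), (0.19, [240.0, 128.0, 143.0, 69.0])]
top toe [(0.6, [314.0, 118.0, 29.0, 76.0])]
top fork [(0.82, [290.0, 102.0, 55.0, 62.0])]
scene wedge [(0.9, [220.0, 236.0, 60.0, 50.0]), (0.79, [261.0, 292.0, 48.0, 81.0]), (0.57, [152.0, 200.0, 51.0, 58.0])]
scene offcut [(0.71, [282.0, 169.0, 48.0, 39.0]), (0.4, [297.0, 213.0, 65.0, 30.0])]
scene tin [(0.85, [371.0, 141.0, 23.0, 24.0]), (0.46, [282.0, 168.0, 48.0, 37.0])]
scene pulley [(0.57, [305.0, 170.0, 82.0, 106.0])]
scene frame [(0.63, [297.0, 173.0, 90.0, 130.0]), (0.55, [281.0, 166.0, 50.0, 42.0])]
scene toe [(0.82, [295.0, 213.0, 70.0, 30.0])]
scene fork [(0.65, [320.0, 206.0, 62.0, 67.0]), (0.53, [219.0, 237.0, 61.0, 47.0])]
```

```bash
cat > f2.py <<'E'
from fit import *
Ct,Cs=cam("top"),cam("scene")
# wedge from masks
mt=np.load("pics/m_top_wedge.npy")[2];ms=np.load("pics/m_scene_wedge.npy")[0]
up=lambda m:cv2.resize(m.astype(np.uint8),(2560,1600),interpolation=cv2.INTER_NEAREST)
Mt,Ms=up(mt),up(ms)
def cost(p):
    P=place(W,*p);r=0
    for n,M,C in(("top",Mt,Ct),("scene",Ms,Cs)):
        h=hullmask(n,P,C);r+=1-(h&M).sum()/(h|M).sum()
    return r
c0=unproj("top",[398,203],.03,Ct)[0]
best=min((minimize(cost,[c0[0],c0[1],a],method="Nelder-Mead",options=dict(initial_simplex=[[c0[0],c0[1],a],[c0[0]+.01,c0[1],a],[c0[0],c0[1]+.01,a],[c0[0],c0[1],a+.1]])) for a in(.2,.2+np.pi)),key=lambda r:r.fun)
print("wedge",best.x,np.degrees(best.x[2]),best.fun)
# corners
T=lambda u,v:(u/4.7+360-.5,v/4.7+160-.5);S=lambda u,v:(u/5+210-.5,v/5+225-.5)
wp=[("top",(.08,.022,.01),T(97,65)),("top",(.08,-.022,.01),T(180,45)),("top",(-.08,-.022,.052),T(272,340)),
 ("scene",(-.08,.022,.052),S(104,40)),("scene",(-.08,-.022,.052),S(44,95)),("scene",(.08,.022,.01),S(356,235)),("scene",(-.08,-.022,0),S(56,155)),("scene",(.08,-.022,0),S(304,305))]
CC={"top":Ct,"scene":Cs}
f=lambda p:np.concatenate([proj(n,place([P],*p),CC[n])[0]-uv for n,P,uv in wp])
r=least_squares(f,best.x,loss="soft_l1");print("corners",r.x,np.degrees(r.x[2]),r.fun.round(1))
# frame
T=lambda u,v:(u/4.6+225-.5,v/4.6+90-.5);S=lambda u,v:(u/4+270-.5,v/4+160-.5)
fp=[("top",(0,.082,.122),T(313,312)),("top",(0,-.082,.122),T(632,204)),("scene",(0,.082,.122),S(322,170)),("scene",(0,-.082,.122),S(201,352)),
 ("top",(-.09,.0,.030),T(518,453)),("scene",(-.09,0,.030),S(136,299)),("top",(.085,.12,.02),T(190,190)),("top",(.085,-.12,.02),T(610,52))]
f=lambda p:np.concatenate([proj(n,place([P],*p),CC[n])[0]-uv for n,P,uv in fp])
c0=unproj("top",[325,147],.1,Ct)[0]
r=least_squares(f,[c0[0],c0[1],.3],loss="soft_l1");print("frame",r.x,np.degrees(r.x[2]),r.fun.reshape(-1,2).round(1).tolist())
# offcut, tin rough
for n,uv,z in(("offcut",(283,242),.04),("tin",(175,217),.06)): print(n,unproj("top",uv,z,Ct)[0])
E
python3 f2.py
```

```text
wedge [ 0.5223 -0.2339  0.2094] 11.99676275905917 0.08575627966370492
corners [ 0.523  -0.2346  0.2022] 11.583019663915795 [-0.1 -1.1 -0.6 -0.7 -0.5 -0.7 -0.8 -0.8 -0.5 -0.6 -0.2 -0.4 -0.3 -0.
 -0.5  0.3]
frame [ 0.6461 -0.0592  0.3159] 18.10010533055682 [[-0.6, -0.9], [-0.8, -1.1], [-0.1, -0.2], [0.2, 0.2], [-0.3, -1.2], [-0.8, -0.2], [0.7, 5.4], [1.2, 4.2]]
offcut [0.4307 0.0448 0.04  ]
tin [0.4944 0.2928 0.06  ]
```

```bash
cat >> h.py <<'E'
np.set_printoptions(precision=4,suppress=True)
def Rt(deg):  # tool down, tool x at frame y for frame yaw deg
    a=np.radians(deg);return np.array([[-np.sin(a),0,-np.cos(a)],[np.cos(a),0,-np.sin(a)],[0,-1,0.]])
def go(p,deg):
    s=arm.observe();Rc=np.array(s['orientation']);o=Rc.T@(np.array(p)-s['position'])
    d=np.degrees(R.from_matrix(Rc.T@Rt(deg)).as_rotvec())
    print("clock",round(s['clock'],2),"pos",np.array(s['position']),"F",np.array(s['ft_force']),"open",round(s['opening'],4))
    print("offset",(o).round(4).tolist(),"dr",d.round(2).tolist(),"rows>=",round(max(np.linalg.norm(o)/.0417,np.linalg.norm(d)/7.16),1))
F0=np.array([.6461,-.0592]);FY=18.1
def fw(x,y,z=0,F=None,yaw=None):
    F=F0 if F is None else F;a=np.radians(FY if yaw is None else yaw);return np.array([F[0]+x*np.cos(a)-y*np.sin(a),F[1]+x*np.sin(a)+y*np.cos(a),z])
def wf(P,F=None,yaw=None):
    F=F0 if F is None else F;a=np.radians(FY if yaw is None else yaw);d=np.atleast_2d(P)[:,:2]-F
    return np.c_[d@[np.cos(a),np.sin(a)],d@[-np.sin(a),np.cos(a)],np.atleast_2d(P)[:,2]]
E
python3 - <<'E'
from h import *
go([.4621,-.2469,.20],11.7)
C=cam("top")
T=lambda u,v:(u/4.6+225-.5,v/4.6+90-.5)
q=np.array([T(308,112),T(385,345),T(465,60),T(545,290)])
print("plates",wf(unproj("top",q,.123,C)))
print("pulley",wf(unproj("top",T(110,390),.085,C)), wf(unproj("top",np.array([T(62,310),T(103,298),T(125,487),T(162,475)]),.1,C)))
print("toe ends",wf(unproj("top",np.array([T(487,460),T(552,442)]),.03,C)))
E
```

```text
clock 0.95 pos [0.1863 0.4908 0.2533] F [ 0.2772 -0.512  -0.2307] open 0.0853
offset [-0.5918, 0.0533, -0.5196] dr [0.0, -32.49, 0.0] rows>= 18.9
plates [[ 0.091   0.0515  0.123 ]
 [-0.029   0.054   0.123 ]
 [ 0.0906 -0.0294  0.123 ]
 [-0.0291 -0.0282  0.123 ]]
pulley [[-0.0001  0.1881  0.085 ]] [[ 0.0426  0.1967  0.1   ]
 [ 0.0417  0.1758  0.1   ]
 [-0.0502  0.1957  0.1   ]
 [-0.0506  0.1768  0.1   ]]
toe ends [[-0.091   0.0169  0.03  ]
 [-0.0934 -0.0186  0.03  ]]
```

```bash
python3 -m jog '{"claw":[0.085,0.085,0.085,0.085,0.085,0.085,0.085,0.085,0.085,0.085,0.085,0.085],"offset":[[-0.592,0.053,-0.52],[-0.592,0.053,-0.52],[-0.592,0.053,-0.52],[-0.592,0.053,-0.52],[-0.592,0.053,-0.52],[-0.592,0.053,-0.52],[-0.592,0.053,-0.52],[-0.592,0.053,-0.52],[-0.592,0.053,-0.52],[-0.592,0.053,-0.52],[-0.592,0.053,-0.52],[-0.592,0.053,-0.52]],"dr":[[0,-32.5,0],[0,-32.5,0],[0,-32.5,0],[0,-32.5,0],[0,-32.5,0],[0,-32.5,0],[0,-32.5,0],[0,-32.5,0],[0,-32.5,0],[0,-32.5,0],[0,-32.5,0],[0,-32.5,0]]}'; python3 -c "
from h import *
go([.4621,-.2469,.20],11.7)"
```

```text
clock: 1.95
position: [0.3589, 0.0287, 0.2206]
orientation: [[-0.203, 0.002, -0.979], [0.979, 0.0, -0.203], [0.0, -1.0, -0.002]]
ft_force: [0.8, 0.5, -0.4]
opening: 0.0849
clock 1.95 pos [0.3589 0.0287 0.2206] F [ 0.7616  0.4886 -0.353 ] open 0.0849
offset [-0.2908, 0.0207, -0.045] dr [0.09, 0.02, 0.0] rows>= 7.1
```

```bash
python3 -m jog '{"claw":[0.085,0.085,0.085,0.085,0.085,0.085,0.085,0.085,0.085,0.085],"offset":[[-0.291,0.02,-0.045],[-0.291,0.02,-0.045],[-0.291,0.02,-0.045],[-0.291,0.02,-0.045],[-0.291,0.02,-0.045],[-0.291,0.02,-0.045],[-0.291,0.02,-0.045],[-0.291,0.02,-0.045],[-0.291,0.02,-0.045],[-0.291,0.02,-0.045]],"dr":[[0,0,0],[0,0,0],[0,0,0],[0,0,0],[0,0,0],[0,0,0],[0,0,0],[0,0,0],[0,0,0],[0,0,0]]}'; python3 -c "
from h import *
from fit import W,place
go([.4621,-.2469,.034],11.7)
C=cam('wrist');im=arm.snapshot('wrist')[...,::-1].copy()
P=proj('wrist',place(W,.5228,-.2343,np.radians(11.7)),C)
for a in (0,5):
  cv2.polylines(im,[P[a:a+5].round().astype(int)],True,(0,0,255),1)
cv2.imwrite('pics/w1.png',im)"
```

```text
clock: 2.78
position: [0.4615, -0.2468, 0.2003]
orientation: [[-0.202, 0.0, -0.979], [0.979, 0.002, -0.202], [0.002, -1.0, -0.0]]
ft_force: [-0.1, -0.9, 0.2]
opening: 0.0851
clock 2.78 pos [ 0.4615 -0.2468  0.2003] F [-0.124  -0.8998  0.2327] open 0.0851
offset [-0.0005, 0.1663, -0.0005] dr [0.03, -0.03, 0.09] rows>= 4.0
```

View pics/w1.png

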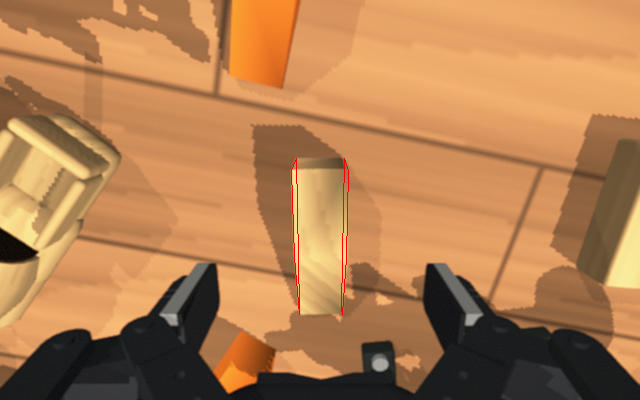

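The wrist view shows the plain-wood wedge at about (320,235), matching the fitted outline. It lies between the jaws. The orange look-alikes are at (262,40) and (240,360). Descending.

```bash
python3 -m jog '{"claw":[0.085,0.085,0.085,0.085,0.085,0.085,0.03,0.03,0.03,0.03,0.03,0.03],"offset":[[0,0.042,0],[0,0.083,0],[0,0.125,0],[0,0.15,0],[0,0.166,0],[0,0.166,0],[0,0.166,0],[0,0.166,0],[0,0.166,0],[0,0.166,0],[0,0.166,0],[0,0.166,0]],"dr":[[0,0,0],[0,0,0],[0,0,0],[0,0,0],[0,0,0],[0,0,0],[0,0,0],[0,0,0],[0,0,0],[0,0,0],[0,0,0],[0,0,0]]}'; python3 -c "
from h import *
go([.4621,-.2469,.034],11.7)"
```

```text
clock: 3.83
position: [0.4629, -0.2464, 0.0365]
orientation: [[-0.204, 0.004, -0.979], [0.979, 0.0, -0.204], [-0.001, -1.0, -0.004]]
ft_force: [-0.1, 1.7, 7.8]
opening: 0.0435
clock 3.83 pos [ 0.4629 -0.2464  0.0365] F [-0.1098  1.7169  7.758 ] open 0.0435
offset [-0.0003, 0.0025, 0.0009] dr [0.22, 0.05, -0.04] rows>= 0.1
```

```bash
python3 -c "
from h import *
print(fw(-.266,0,.0465)); go(fw(-.266,0,.0465),18.1)"
```

```text
[ 0.3933 -0.1418  0.0465]
clock 3.83 pos [ 0.4629 -0.2464  0.0365] F [-0.1098  1.7169  7.758 ] open 0.0435
offset [0.1165, -0.0102, 0.0469] dr [0.22, -6.35, -0.06] rows>= 3.0
```

```bash
python3 -m jog '{"claw":[0.03,0.03,0.03,0.03,0.03,0.03,0.03,0.03,0.03],"offset":[[0,-0.01,0],[0.02,-0.01,0.01],[0.04,-0.01,0.02],[0.06,-0.01,0.03],[0.09,-0.01,0.04],[0.1165,-0.01,0.047],[0.1165,-0.01,0.047],[0.1165,-0.01,0.047],[0.1165,-0.01,0.047]],"dr":[[0.2,0,0],[0.2,-1,0],[0.2,-2,0],[0.2,-4,0],[0.2,-6.35,0],[0.2,-6.35,0],[0.2,-6.35,0],[0.2,-6.35,0],[0.2,-6.35,0]]}'; python3 -c "
from h import *
from fit import W,place
go(fw(-.266,0,.0365),18.1)
im=arm.snapshot('top')[...,::-1].copy()
s=arm.observe();Rc=np.array(s['orientation']);p=np.array(s['position'])-.061*Rc[:,2]
print('wedge frame',wf(p))
def dr(P,c):
  for a in (0,5): cv2.polylines(big,[((proj('top',P)+.5-[230,90])*4.6).round().astype(int)[a:a+5]],True,c,1)
big=cv2.resize(im[90:220,230:400],None,fx=4.6,fy=4.6,interpolation=cv2.INTER_CUBIC)
a=np.arctan2(-Rc[1,2],-Rc[0,2]);Q=place(W,p[0],p[1],a);Q[:,2]+=.01;dr(Q,(0,0,255))
t=np.array([fw(-.09,y,.03) for y in(-.02,.02)]);ax=np.array([fw(0,-.1,.085),fw(0,.2,.085)])
for L in(t,ax): cv2.polylines(big,[((proj('top',L)+.5-[230,90])*4.6).round().astype(int)],False,(0,255,0),1)
cv2.imwrite('pics/t2.png',big)"
```

```text
clock: 4.58
position: [0.3943, -0.1425, 0.047]
orientation: [[-0.311, 0.003, -0.95], [0.95, -0.002, -0.311], [-0.003, -1.0, -0.002]]
ft_force: [0.4, -0.6, -1.0]
opening: 0.0432
clock 4.58 pos [ 0.3943 -0.1425  0.047 ] F [ 0.3833 -0.604  -0.9942] open 0.0432
offset [0.0009, 0.0105, 0.0008] dr [0.12, 0.01, -0.17] rows>= 0.3
wedge frame [[-0.2039 -0.0014  0.0471]]
```

View pics/t2.png

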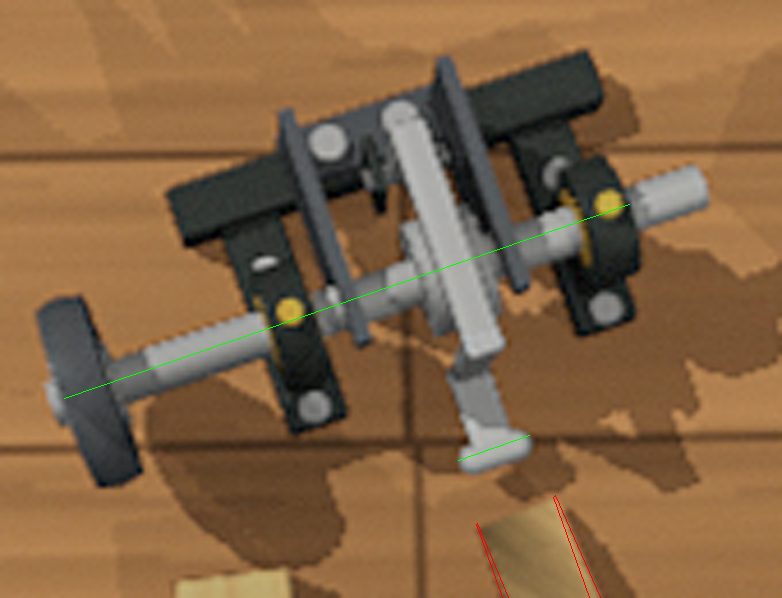

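```bash
python3 -m jog '{"claw":[0.03,0.03,0.03,0.03,0.03,0.03,0.03,0.03],"offset":[[0.001,0.01,0],[0.001,0.0105,0],[0.001,0.0105,-0.01],[0.001,0.0105,-0.02],[0.001,0.0105,-0.03],[0.001,0.0105,-0.04],[0.001,0.0105,-0.05],[0.001,0.0105,-0.06]],"dr":[[0.1,0,-0.1],[0.1,0,-0.1],[0.1,0,-0.1],[0.1,0,-0.1],[0.1,0,-0.1],[0.1,0,-0.1],[0.1,0,-0.1],[0.1,0,-0.1]]}'; python3 -c "
from h import *
go(fw(-.132,0,.0365),18.1)"
```

```text
clock: 5.3
position: [0.4501, -0.1236, 0.0365]
orientation: [[-0.31, -0.004, -0.951], [0.951, -0.004, -0.31], [-0.002, -1.0, 0.005]]
ft_force: [-19.2, -9.0, 21.7]
opening: 0.0432
clock 5.3 pos [ 0.4501 -0.1236  0.0365] F [-19.2427  -8.9987  21.732 ] open 0.0432
offset [0.0004, -0.0004, -0.0743] dr [-0.29, -0.04, -0.12] rows>= 1.8
```

```bash
python3 -m jog '{"claw":[0.03,0.03,0.03,0.03,0.03],"offset":[[0,-0.0005,-0.008],[0,-0.0005,-0.016],[0,-0.0005,-0.024],[0,-0.0005,-0.032],[0,-0.0005,-0.04]],"dr":[[-0.3,0,0],[-0.3,0,0],[-0.3,0,0],[-0.3,0,0],[-0.3,0,0]]}'; python3 -c "
from h import *
go(fw(-.132,0,.0365),18.1)
im=arm.snapshot('scene')[...,::-1]
cv2.imwrite('pics/s3.png',cv2.resize(im[150:310,230:400],None,fx=4,fy=3.7,interpolation=cv2.INTER_CUBIC))"
```

```text
clock: 5.72
position: [0.4803, -0.112, 0.0364]
orientation: [[-0.309, -0.015, -0.951], [0.951, -0.006, -0.309], [-0.001, -1.0, 0.016]]
ft_force: [-19.9, -6.7, 20.1]
opening: 0.0434
clock 5.72 pos [ 0.4803 -0.112   0.0364] F [-19.8682  -6.6862  20.0619] open 0.0434
offset [-0.0013, -0.0007, -0.0419] dr [-0.91, -0.12, -0.07] rows>= 1.0
```

View pics/s3.png

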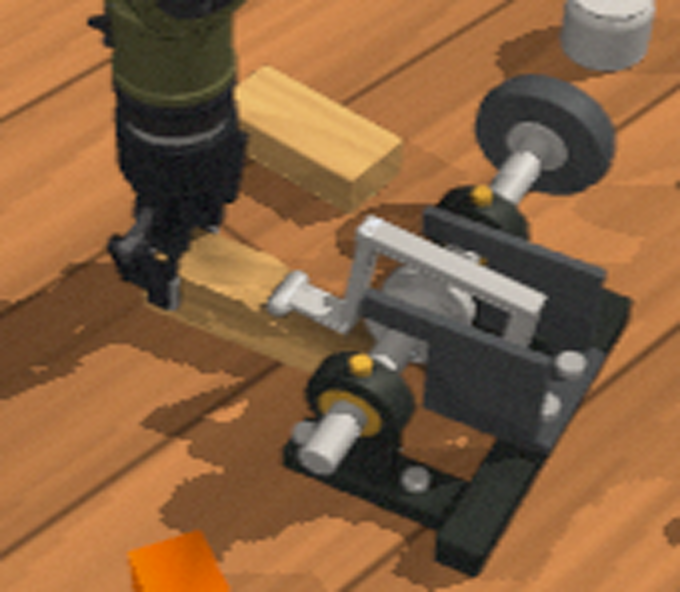

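```bash
python3 -m jog '{"claw":[0.03,0.03,0.03,0.03,0.03,0.03,0.03],"offset":[[0,-0.001,-0.008],[-0.001,-0.001,-0.016],[-0.001,-0.001,-0.024],[-0.001,-0.001,-0.032],[-0.001,-0.001,-0.04],[-0.001,-0.001,-0.043],[-0.001,-0.001,-0.043]],"dr":[[-0.5,0,0],[-0.9,0,0],[-0.9,0,0],[-0.9,0,0],[-0.9,0,0],[-0.9,0,0],[-0.9,0,0]]}'; python3 -c "
from h import *
go(fw(-.132,0,.0365),18.1)
s=arm.observe();Rc=np.array(s['orientation']);p=np.array(s['position'])-.061*Rc[:,2]
print('wedge frame',wf(p))
im=arm.snapshot('scene')[...,::-1]
cv2.imwrite('pics/s4.png',cv2.resize(im[150:310,230:400],None,fx=4,fy=3.7,interpolation=cv2.INTER_CUBIC))
im=arm.snapshot('top')[...,::-1]
cv2.imwrite('pics/t4.png',cv2.resize(im[90:220,230:400],None,fx=4.6,fy=4.6,interpolation=cv2.INTER_CUBIC))"
```

```text
clock: 6.35
position: [0.5223, -0.099, 0.0364]
orientation: [[-0.31, -0.002, -0.951], [0.951, -0.001, -0.31], [-0.001, -1.0, 0.002]]
ft_force: [-3.5, -2.3, 3.3]
opening: 0.0431
clock 6.35 pos [ 0.5223 -0.099   0.0364] F [-3.5336 -2.294   3.2508] open 0.0431
offset [-0.0007, -0.0001, 0.0019] dr [-0.12, -0.06, -0.05] rows>= 0.0
wedge frame [[-0.0691  0.0006  0.0363]]
```

View pics/s4.png

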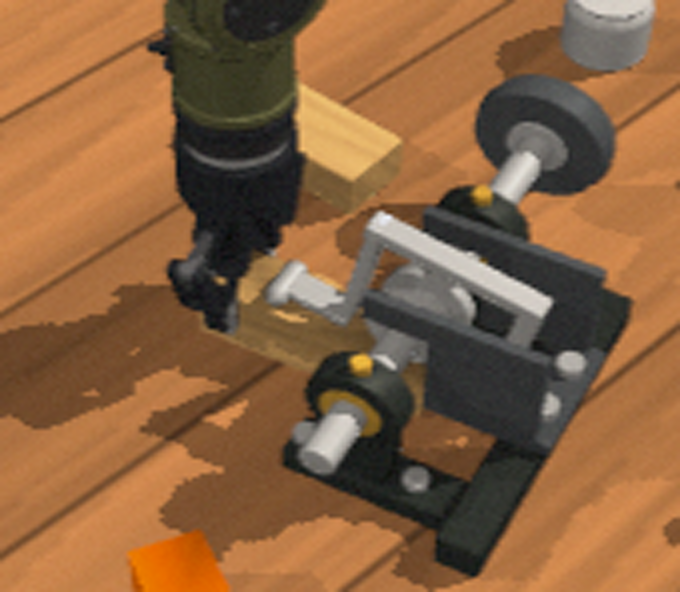

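View pics/t4.png

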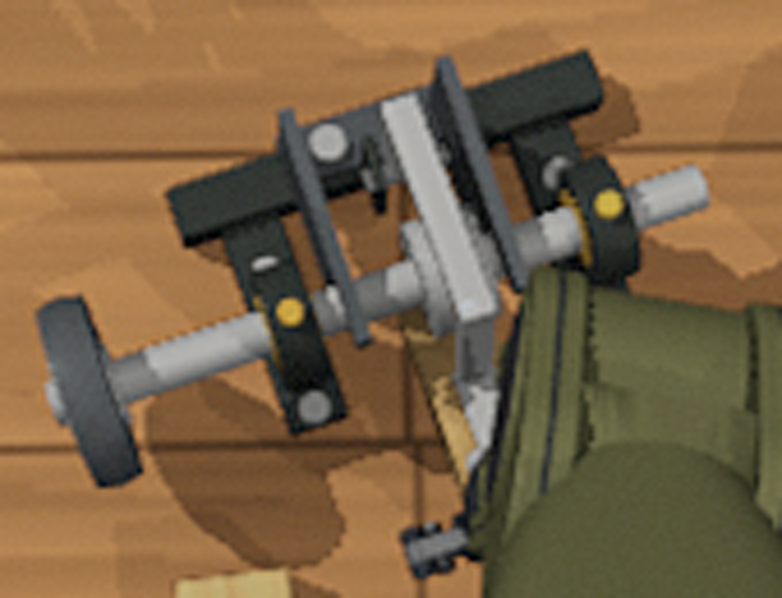

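```bash
python3 -m jog '{"claw":[0.075,0.075,0.075,0.075,0.075,0.075,0.075,0.075,0.075,0.075,0.075],"offset":[[0,0,0],[0,0,0],[0,0,0],[0,0,0],[0,0,0],[0,-0.02,0],[0,-0.06,0],[0,-0.1,0.01],[0,-0.14,0.02],[0,-0.18,0.03],[0,-0.18,0.03]],"dr":[[0,0,0],[0,0,0],[0,0,0],[0,0,0],[0,0,0],[0,0,0],[0,0,0],[0,0,0],[0,0,0],[0,0,0],[0,0,0]]}'; python3 -c "
from h import *
go(fw(0,.188,.21),18.1)
im=arm.snapshot('scene')[...,::-1]
cv2.imwrite('pics/s5.png',cv2.resize(im[150:310,230:400],None,fx=4,fy=3.7,interpolation=cv2.INTER_CUBIC))
C=cam('wrist');im=arm.snapshot('wrist')[...,::-1]
cv2.imwrite('pics/w5.png',im)
"
```

```text
clock: 7.37
position: [0.4969, -0.1093, 0.2246]
orientation: [[-0.309, 0.012, -0.951], [0.951, -0.004, -0.309], [-0.008, -1.0, -0.01]]
ft_force: [1.3, 0.7, -0.0]
opening: 0.0748
clock 7.37 pos [ 0.4969 -0.1093  0.2246] F [ 1.2597  0.6548 -0.0178] open 0.0748
offset [0.1897, 0.0147, -0.1569] dr [0.55, -0.11, -0.44] rows>= 5.9
```

View pics/s5.png

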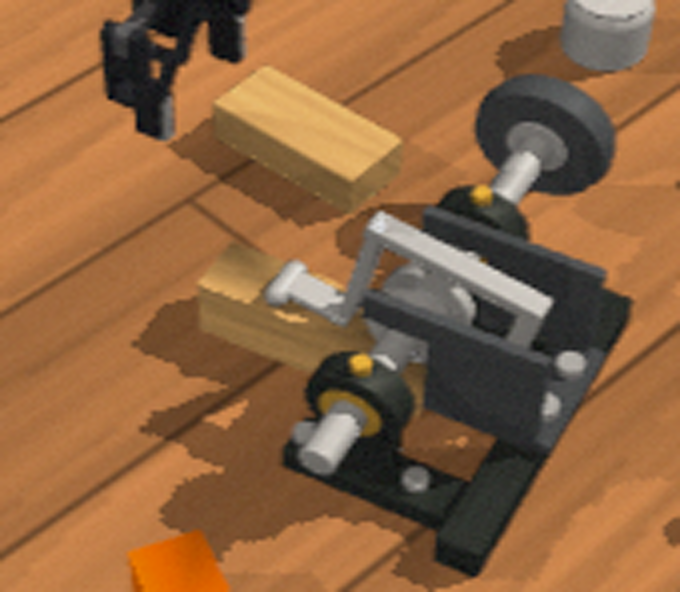

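View pics/w5.png

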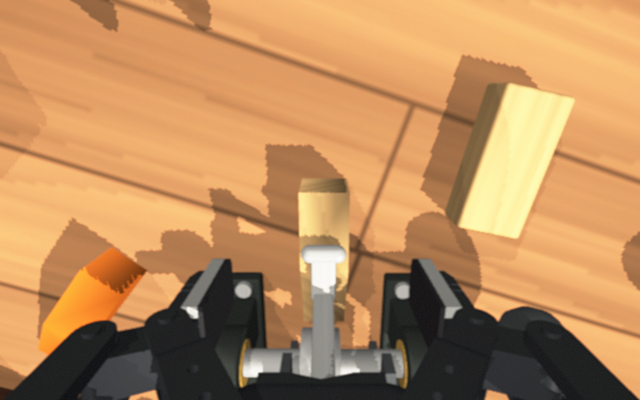

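The scene view shows the toe at about (300,222) resting on the wedge's flat top, and the wrist view puts it centred at (323,252). Next I go above the pulley.

```bash
python3 -m jog '{"claw":[0.065,0.065,0.065,0.065,0.065,0.065,0.065,0.065,0.065,0.065],"offset":[[0.03,0,-0.025],[0.06,0,-0.05],[0.09,0,-0.075],[0.12,0,-0.1],[0.15,0,-0.125],[0.18,0,-0.15],[0.19,0,-0.157],[0.19,0,-0.157],[0.19,0,-0.157],[0.19,0,-0.157]],"dr":[[0.5,0,-0.4],[0.5,0,-0.4],[0.5,0,-0.4],[0.5,0,-0.4],[0.5,0,-0.4],[0.5,0,-0.4],[0.5,0,-0.4],[0.5,0,-0.4],[0.5,0,-0.4],[0.5,0,-0.4]]}'; python3 -c "
from h import *
C=cam('wrist');im=arm.snapshot('wrist')[...,::-1].copy()
for y in(.176,.2):
  for z in (.135,): cv2.polylines(im,[proj('wrist',np.array([fw(-.0*1,y,.135),fw(-.03,y,.125),fw(-.05,y,.085)]),C).round().astype(int)],False,(0,0,255),1)
cv2.imwrite('pics/w6.png',im)
im=arm.snapshot('top')[...,::-1]
cv2.imwrite('pics/t6.png',cv2.resize(im[90:220,230:400],None,fx=4.6,fy=4.6,interpolation=cv2.INTER_CUBIC))
go(fw(0,.188,.13),18.1)
"
```

```text
clock: 8.3
position: [0.5849, 0.1197, 0.2173]
orientation: [[-0.309, -0.009, -0.951], [0.951, 0.0, -0.309], [0.003, -1.0, 0.008]]
ft_force: [-1.5, -0.8, -0.3]
opening: 0.0649
clock 8.4 pos [0.5852 0.1193 0.2181] F [-0.1795 -0.2092 -0.0856] open 0.0648
offset [-0.0008, 0.0881, -0.0031] dr [-0.39, -0.19, 0.19] rows>= 2.1
```

View pics/w6.png

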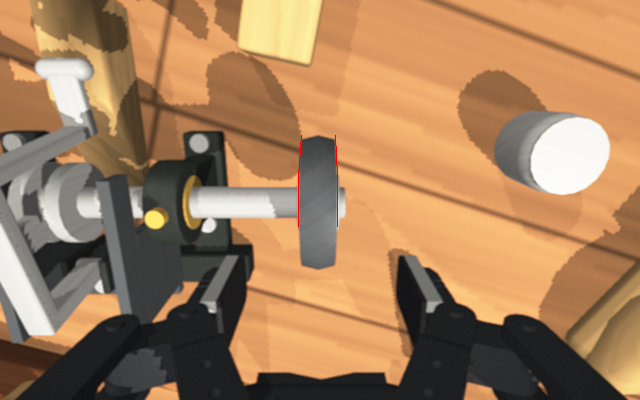

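View pics/t6.png

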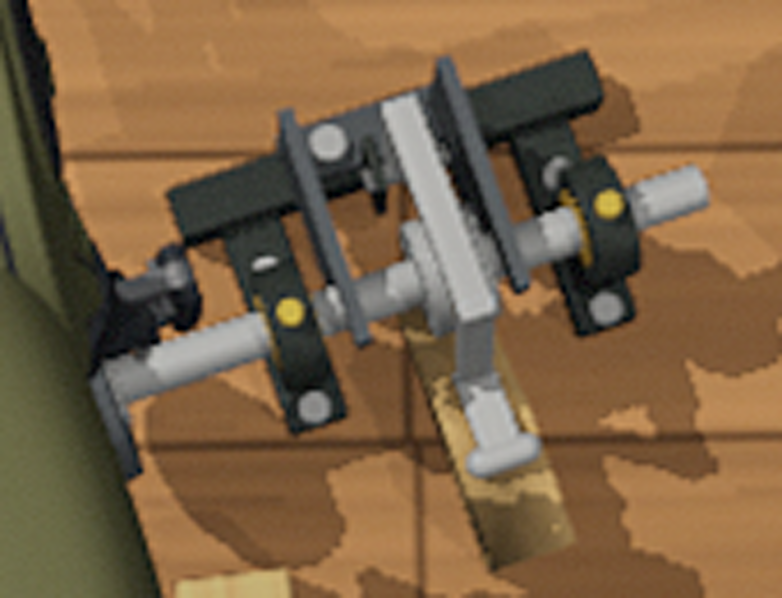

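```bash
python3 -m jog '{"claw":[0.065,0.065,0.065,0.065,0.065,0.01,0.01,0.01,0.01,0.01,0.01],"offset":[[-0.001,0.03,-0.003],[-0.001,0.06,-0.003],[-0.001,0.08,-0.003],[-0.001,0.088,-0.003],[-0.001,0.088,-0.003],[-0.001,0.088,-0.003],[-0.001,0.088,-0.003],[-0.001,0.088,-0.003],[-0.001,0.088,-0.003],[-0.001,0.088,-0.003],[-0.001,0.088,-0.003]],"dr":[[-0.4,0,0.2],[-0.4,0,0.2],[-0.4,0,0.2],[-0.4,0,0.2],[-0.4,0,0.2],[-0.4,0,0.2],[-0.4,0,0.2],[-0.4,0,0.2],[-0.4,0,0.2],[-0.4,0,0.2],[-0.4,0,0.2]]}'; python3 -c "
from h import *
go(fw(0,.188+.034,.13),18.1)
print(wf(arm.observe()['position']))
im=arm.snapshot('scene')[...,::-1]
cv2.imwrite('pics/s7.png',cv2.resize(im[130:290,250:420],None,fx=4,fy=3.7,interpolation=cv2.INTER_CUBIC))
"
```

```text
clock: 9.32
position: [0.589, 0.1193, 0.1321]
orientation: [[-0.307, 0.004, -0.952], [0.952, -0.0, -0.307], [-0.001, -1.0, -0.004]]
ft_force: [-0.7, -1.5, 6.3]
opening: 0.0227
clock 9.32 pos [0.589  0.1193 0.1321] F [-0.718  -1.5185  6.303 ] open 0.0227
offset [0.0346, 0.0021, 0.0013] dr [0.21, -0.2, -0.08] rows>= 0.8
[[0.0012 0.1874 0.1321]]
```

View pics/s7.png

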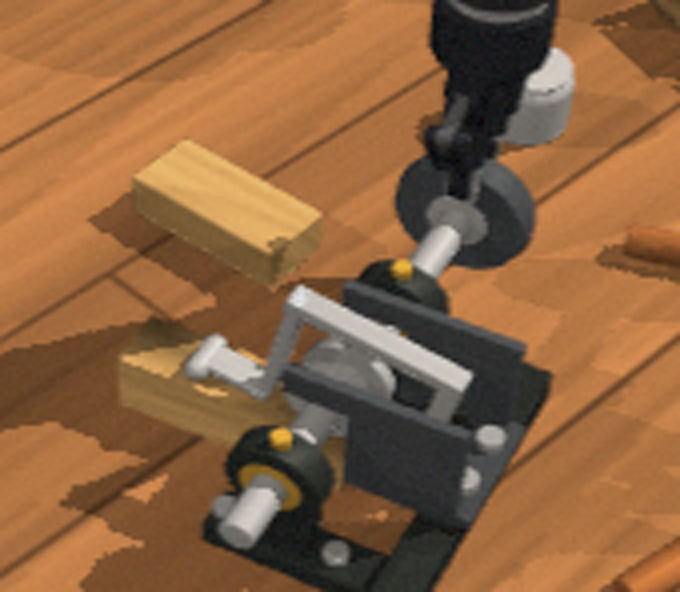

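```bash
python3 -m jog '{"claw":[0.01,0.01,0.01,0.01,0.01,0.01,0.01],"offset":[[0.005,0,0],[0.01,0,0],[0.015,0,0],[0.02,0,0],[0.025,0,0],[0.028,0,0],[0.028,0,0]],"dr":[[0,-0.2,0],[0,-0.2,0],[0,-0.2,0],[0,-0.2,0],[0,-0.2,0],[0,-0.2,0],[0,-0.2,0]]}'; python3 -c "
from h import *
go(fw(0,.188+.034,.132),18.1)
s=arm.observe();print(wf(s['position']),'Fy',np.array(s['ft_force'])@fw(0,1,0,F=np.zeros(2)))
"
```

```text
clock: 9.95
position: [0.5801, 0.147, 0.1322]
orientation: [[-0.311, 0.004, -0.95], [0.95, 0.001, -0.311], [-0.001, -1.0, -0.004]]
ft_force: [0.3, -0.4, -0.7]
opening: 0.0227
clock 9.95 pos [0.5801 0.147  0.1322] F [ 0.285  -0.3937 -0.7348] open 0.0227
offset [0.0055, 0.0002, 0.0013] dr [0.22, 0.05, -0.03] rows>= 0.1
[[0.0013 0.2165 0.1322]] Fy -0.4627698872947668
```

```bash
python3 -m jog '{"claw":[0.01,0.01,0.01,0.01,0.01,0.01],"offset":[[0.002,0,0],[0.004,0,0],[0.005,0,0],[0.006,0,0],[0.007,0,0],[0.007,0,0]],"dr":[[0,0,0],[0,0,0],[0,0,0],[0,0,0],[0,0,0],[0,0,0]]}'; python3 -c "
from h import *
s=arm.observe();print(s['opening'],wf(s['position']),'Fy',np.array(s['ft_force'])@fw(0,1,0,F=np.zeros(2)))
im=arm.snapshot('top')[...,::-1]
cv2.imwrite('pics/t8.png',cv2.resize(im[90:220,230:400],None,fx=4.6,fy=4.6,interpolation=cv2.INTER_CUBIC))
"
```

```text
clock: 10.45
position: [0.5787, 0.1513, 0.1321]
orientation: [[-0.31, 0.005, -0.951], [0.951, -0.004, -0.31], [-0.006, -1.0, -0.004]]
ft_force: [3.7, -11.4, -1.0]
opening: 0.0226
0.022608654324014772 [[0.0013 0.221  0.1321]] Fy -11.985185025392752
```

View pics/t8.png

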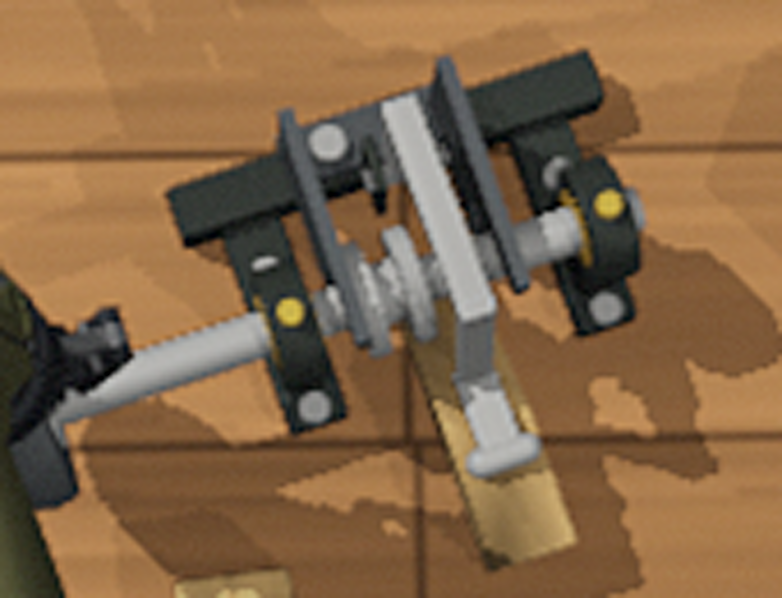

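The collar's outer disc is at the pulley-side plate, at about (365,310) in the crop. I'll press a little more to confirm.

```bash
python3 -m jog '{"claw":[0.01,0.01,0.01,0.01,0.01],"offset":[[0.003,0,0],[0.005,0,0],[0.006,0,0],[0.006,0,0],[0.006,0,0]],"dr":[[0,0,0],[0,0,0],[0,0,0],[0,0,0],[0,0,0]]}'; python3 -c "
from h import *
s=arm.observe();print(s['opening'],wf(s['position']),'Fy',np.array(s['ft_force'])@fw(0,1,0,F=np.zeros(2)))
"
```

```text
clock: 10.92
position: [0.5786, 0.1516, 0.1322]
orientation: [[-0.307, 0.009, -0.952], [0.952, -0.015, -0.307], [-0.017, -1.0, -0.004]]
ft_force: [5.7, -19.9, -2.0]
opening: 0.0227
0.022658971386200797 [[0.0013 0.2213 0.1322]] Fy -20.736761409836305
```

```bash
python3 -m jog '{"claw":[0.01,0.01,0.01,0.01,0.01,0.01,0.01,0.01,0.01,0.01],"offset":[[-0.004,0,0],[-0.009,0,0],[-0.014,0,0],[-0.019,0,0],[-0.024,0,0],[-0.029,0,0],[-0.033,0,0],[-0.036,0,0],[-0.036,0,0],[-0.036,0,0]],"dr":[[0,0,-0.9],[0,0,-0.9],[0,0,-0.9],[0,0,-0.9],[0,0,-0.9],[0,0,-0.9],[0,0,-0.9],[0,0,-0.9],[0,0,-0.9],[0,0,-0.9]]}'; python3 -c "
from h import *
go(fw(.0013,.181,.132),18.1)
s=arm.observe();print(s['opening'],wf(s['position']),'Fy',np.array(s['ft_force'])@fw(0,1,0,F=np.zeros(2)))
"
```

```text
clock: 11.75
position: [0.5898, 0.1167, 0.1322]
orientation: [[-0.307, 0.004, -0.952], [0.952, -0.001, -0.307], [-0.002, -1.0, -0.003]]
ft_force: [2.1, 1.8, -8.7]
opening: 0.0224
clock 11.75 pos [0.5898 0.1167 0.1322] F [ 2.0949  1.7759 -8.7123] open 0.0224
offset [-0.0037, 0.0002, -0.0001] dr [0.19, -0.24, -0.12] rows>= 0.1
0.02243179938810724 [[0.0012 0.1847 0.1322]] Fy 1.037190101071339
```

```bash
python3 -m jog '{"claw":[0.01,0.01,0.01,0.01,0.01,0.01,0.01],"offset":[[-0.002,0,0],[-0.004,0,0],[-0.006,0,0],[-0.008,0,0],[-0.01,0,0],[-0.01,0,0],[-0.01,0,0]],"dr":[[0.2,-0.2,0],[0.2,-0.2,0],[0.2,-0.2,0],[0.2,-0.2,0],[0.2,-0.2,0],[0.2,-0.2,0],[0.2,-0.2,0]]}'; python3 -c "
from h import *
s=arm.observe();print(s['opening'],wf(s['position']),'Fy',np.array(s['ft_force'])@fw(0,1,0,F=np.zeros(2)))
im=arm.snapshot('top')[...,::-1]
cv2.imwrite('pics/t9.png',cv2.resize(im[90:220,230:400],None,fx=4.6,fy=4.6,interpolation=cv2.INTER_CUBIC))
"
```

```text
clock: 12.33
position: [0.5911, 0.1127, 0.1322]
orientation: [[-0.313, -0.003, -0.95], [0.95, 0.009, -0.313], [0.01, -1.0, -0.0]]
ft_force: [-3.6, 20.1, -5.6]
opening: 0.0229
0.022934730327206432 [[0.0012 0.1805 0.1322]] Fy 20.225897879022252
```

View pics/t9.png

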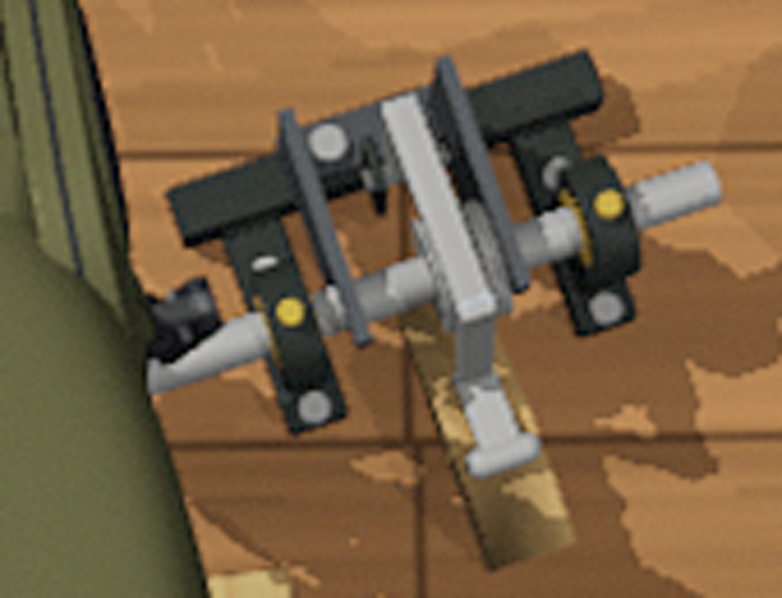

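```bash
python3 -m jog '{"claw":[0.01,0.01,0.01,0.01,0.01,0.01,0.01],"offset":[[0.004,0,0],[0.008,0,0],[0.012,0,0],[0.016,0,0],[0.0205,0,0],[0.0205,0,0],[0.0205,0,0]],"dr":[[0,0.2,0.5],[0,0.2,0.5],[0,0.2,0.5],[0,0.2,0.5],[0,0.2,0.5],[0,0.2,0.5],[0,0.2,0.5]]}'; python3 -c "
from h import *
go(fw(.0012,.2009,.132),18.1)
s=arm.observe();print(s['opening'],wf(s['position']),'Fy',np.array(s['ft_force'])@fw(0,1,0,F=np.zeros(2)))
"
```

```text
clock: 12.97
position: [0.5852, 0.1313, 0.1323]
orientation: [[-0.309, 0.0, -0.951], [0.951, -0.001, -0.309], [-0.001, -1.0, -0.0]]
ft_force: [3.3, -1.5, -10.2]
opening: 0.0231
clock 12.97 pos [0.5852 0.1313 0.1323] F [  3.2855  -1.4688 -10.2046] open 0.0231
offset [0.0009, 0.0003, 0.0001] dr [0.01, -0.1, -0.04] rows>= 0.0
0.023089977052643845 [[0.0013 0.2    0.1323]] Fy -2.4168540873355777
```

Within 1 mm of the middle. I'll open and rise, then check.

```bash
python3 -m jog '{"claw":[0.065,0.065,0.065,0.065,0.065,0.065,0.065,0.065,0.065,0.065,0.065,0.065],"offset":[[0.001,0,0],[0.001,0,0],[0.001,0,0],[0.001,0,0],[0.001,0,0],[0.001,-0.01,0],[0.001,-0.03,0],[0.001,-0.06,0],[0.001,-0.09,0.02],[0.001,-0.12,0.06],[0.001,-0.15,0.1],[0.001,-0.15,0.14]],"dr":[[0,0,0],[0,0,0],[0,0,0],[0,0,0],[0,0,0],[0,0,0],[0,0,0],[0,0,0],[0,0,0],[0,0,0],[0,0,0],[0,0,0]]}'
python3 -m jog '{"claw":[0.065,0.065,0.065,0.065,0.065],"offset":[[0.04,0,0.04],[0.08,0,0.08],[0.1,0,0.1],[0.1,0,0.1],[0.1,0,0.1]],"dr":[[0,0,0],[0,0,0],[0,0,0],[0,0,0],[0,0,0]]}'
python3 -c "
from h import *
im=arm.snapshot('top')[...,::-1]
big=cv2.resize(im[90:220,230:400],None,fx=4.6,fy=4.6,interpolation=cv2.INTER_CUBIC)
cv2.imwrite('pics/t10.png',big)
im=arm.snapshot('scene')[...,::-1]
cv2.imwrite('pics/s10.png',cv2.resize(im[150:310,230:400],None,fx=4,fy=3.7,interpolation=cv2.INTER_CUBIC))
"
```

```text
clock: 13.97
position: [0.4652, 0.0933, 0.2844]
orientation: [[-0.309, 0.008, -0.951], [0.951, 0.001, -0.309], [-0.002, -1.0, -0.008]]
ft_force: [1.0, -0.3, 1.0]
opening: 0.065
clock: 14.38
position: [0.3358, 0.158, 0.2846]
orientation: [[-0.313, 0.008, -0.95], [0.95, 0.002, -0.313], [-0.001, -1.0, -0.009]]
ft_force: [-0.4, 0.1, -0.4]
opening: 0.0648
```

View pics/t10.png

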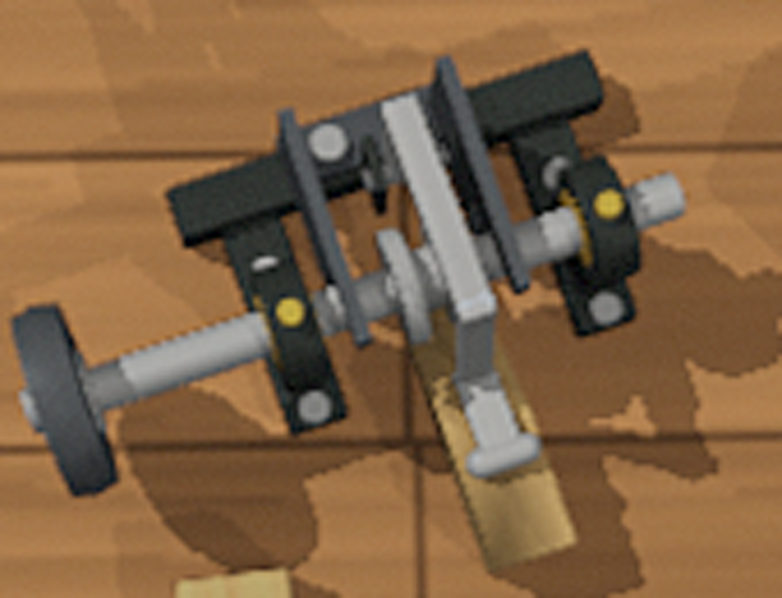

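View pics/s10.png

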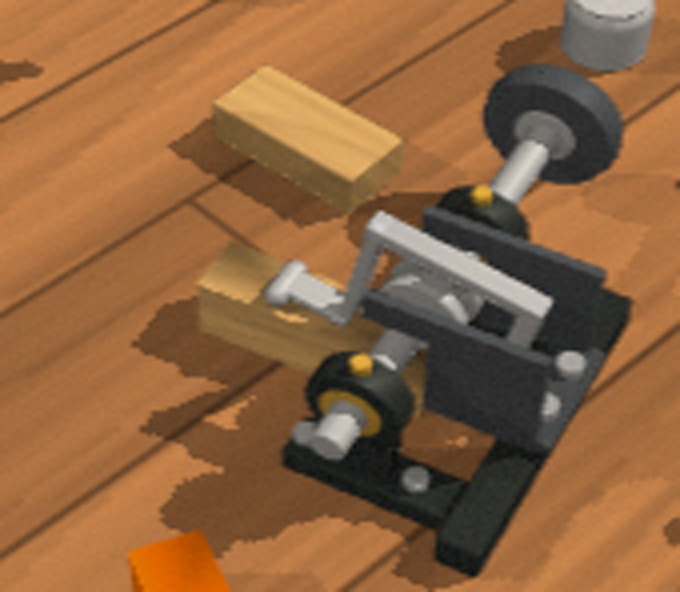

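```bash
python3 -c "
from h import *
T=lambda u,v:(u/4.6+230-.5,v/4.6+90-.5)
for q in ([(38,310),(78,298),(103,487),(139,475)],[(12,320),(50,307),(77,496),(115,484)]):
  print(wf(unproj('top',np.array([T(*x) for x in q]),.1))[:,1])
print(wf(unproj('top',np.array([T(708,182),T(645,207),T(720,182),T(686,195)]),.085))[:,1], arm.observe()['ft_force'])
"
```

```text
[0.1971 0.1767 0.1953 0.1768]
[0.2107 0.1911 0.2087 0.1893]
[-0.1418 -0.1071 -0.1476 -0.1289] [0.5413 0.9839 0.0167]
```

```bash
python3 -c "
from station import arm
print(arm.finish_job())"
```

```text
the job is handed in; nothing more can be done
None
```

The job is handed in at about 14.5 s of the 64 s allowed. I slid the plain-wood wedge under the toe and ran the spindle out to its stop and in to the other. I left it halfway, with the gripper open and clear. The station reports no verdict.

**Wedge and catch:** by my pose estimate the toe sits about 23 mm onto the wedge's flat top. In the last top and scene pictures it is still on the flat with the gripper gone. I judged the tilt from the pictures and did not measure the angle.

**Stops:** the outer stop was met at y = 0.2213 m (21 N) and the inner at y = 0.1805 m (20 N), measured at the tool. That is 40.8 mm of travel, against 40 mm expected, the rest being give in the arm and grip.

**Halfway position:** the tool read y = 0.2000 m just before release, against a middle of 0.2009 m. The pulley's shift of 13.4 mm in the top view gives 0.2008 m, so the collar is within about 1 mm of halfway.

**Offcut and tin:** neither was touched. The offcut and the visible part of the tin look unmoved in the scene view, but I did not measure them again.

**A check that disagreed:** in the first frame fit, the two back-bar corners were 4 to 5 pixels off. I gave them little weight. The toe, spindle and bearing points all agreed with each other.

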